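# Nip up the gland nut in its pocket

### The job

Tighten the big brass hexagon gland nut in the walled pocket of the iron casting with the ring spanner: turn it clockwise (seen from above), lifting the spanner off and reseating it each time the pocket wall stops the handle, until the nut comes hard against its stop, then nip it up firmly without forcing it. Afterwards put the spanner back flat on the bench, and leave the other parts where they lie.

Things in the scene. Friction and masses are not known exactly. Their poses are not given: they have to be found in the camera images.
- spanner: loose steel ring spanner lying flat, 0.34 kg. Origin: centre of the ring's opening, at its underside; z up; the handle points along -x to 212 mm from the origin. Ring 14 mm high: hexagonal outside 50 mm across flats, hexagonal opening right through, 38 mm across flats, one flat of the opening facing the handle. Centre of mass about 85 mm from the origin along -x
- handle (a point): point on the spanner's straight handle, 90 mm from the ring's centre, at mid height (10 mm above the underside); the handle is 14 mm wide and 20 mm high, its underside level with the ring's; axes as the spanner's
- casting: dark iron casting fixed to the bench. Origin: on the nut's axis at bench height, z up. A floor 30 mm above the bench (x -36 to +60, y -50 to +50 mm) carries the nut in a pocket open towards -x and upward; behind it (+x) lies a round barrel, radius 28 mm
- pocket (a point): point in the casting: pocket floor, on the nut's axis; axes as the casting's. Pocket walls are 30 mm high: two cheeks 14 mm thick parallel to x, inner faces at y = +34 and -34 mm, front ends at x = -30 mm, and a back wall with inner face at x = +34 mm. The cheeks' front ends stop the seated spanner's handle about 39 degrees either side of -x
- gland: brass hexagon gland nut, 36 mm across flats, turns about its z (up). Origin: on its axis at the pocket floor. Its x turns with it: flats face -15, 45, 105, 165, 225, 285 degrees (counter-clockwise from above) from its x. Hexagon 13 mm high, above it a 5 mm cone and a 12 mm thick rod end, top 24 mm over the floor. The seated spanner rests on the floor, with about 5 degrees of play each way
- nut_top (a point): top of the rod end on the nut's axis, 24 mm above the pocket floor. Clockwise from above tightens. The nut is oiled, needs about 0.2 N m to turn, stays where left, and comes solid against its stop 70 to 105 degrees on from the start. Nipped up is 0.8 to 1.2 N m (9 to 13 N across the handle 90 mm out); 2 N m or more is forcing it
- pipe_bend: bystander: copper pipe bend lying on the bench, 18 mm thick, about 115 by 95 mm; origin near its bend, at bench height
- sheave: bystander: brass eccentric sheave, a ring 64 mm in diameter, 16 mm high; origin centre of its underside
- axle_box1: bystander: bronze axle box, 36 by 44 by 34 mm; origin centre of its underside
- axle_box2: bystander: bronze axle box, 36 by 44 by 34 mm; origin centre of its underside
Not all that is in view belongs to the job. What is meant by the casting is not pink, and is the larger of those in its own colour. Of the things like the spanner, leave any that is red; of the rest the larger one is meant.

How it is judged:
By the outcome, as a careful person would: the job done as asked, in the order asked, and still so for the second after the job is handed in, with the robot touching nothing.
It also fails if it takes over 72 s, if anything falls off the work surface, if the arm or the gripper's body presses on something with over 40 N, if the wrist force passes 120 N, or if a joint passes its speed limit or range.

### The arm

A 7-joint arm with a two-finger parallel gripper is mounted at the origin on the work surface. World frame = base frame: x ahead of the robot, y to its left, z up, the work surface at z = 0. Lengths are in m, angles in rad, forces in N, time in s.
With the tool pointing down it reaches from about 0.4 to 0.925 m from the base axis. Payload 4.1 kg.
Tool frame: the origin (TCP) lies at the very end of the fingers, on their centre line; the grasp point (between the pads) lies 19 mm behind it; z points along the fingers, y is the line along which they close (so a half turn about z gives the same grasp; the last joint's range is limited). The gripper opens to 85 mm and grips with 20 to 120 N. Pads are 22 mm wide; open, the fingers measure 114 mm over their backs; the gripper's body (76 mm by 85 mm) begins 54 mm behind the grasp point. The pads swing forward as they close: fully open they stand 13 mm farther back than shut.
Start: joints at [-1.339, 0.398, 0.045, 1.537, -0.019, 1.207, -0.051], TCP at [0.211, 0.615, 0.231] pointing down, gripper open.
Joint ranges: [-2.82, 2.82], [-0.49, 2.23], [-1.37, 1.46], [0, 2.46], [-1.36, 4.5], [0.23, 2], [-2.94, 2.94]. Speed limits (rad/s): [2.57, 2.57, 3.14, 3.14, 3.14, 3.14, 3.14].

### API

Orientations are given as [roll, pitch, yaw] about the fixed x, y, z axes, in that order (R = Rz(yaw) Ry(pitch) Rx(roll)).
In Python, from workcell import ctrl gives the robot as it stands.
- The arm moves only by the shell command python3 -m handwheel 'ROWS'. ROWS is JSON, a list of rows, each an object of numbers: "x", "y", "z": the shift along the world's x, y, z in units of 60 mm (1.0 is 60 mm); "twist": the turn about the world's z in units of 10 degrees (1.0 is 10 degrees); "gripper": the opening, from 0 (shut) to 1 (fully open). A call has exactly 5 rows; each row shifts and turns the commanded pose from where the row before left it; what a row does not reach is not made up. A row lasts 1/8 s, in which the tool goes at most 62.5 mm and 10.7 degrees, less where a joint would pass 70% of its speed; a pose out of reach is approached as far as the arm can. A call is refused whole if a number of a shift passes 1 or a number of a turn 1, either way. A call with a gripper value outside its range is refused whole. The fingers move at their own pace and stop on an object; the grip force is fixed at half the most. Time passes only in rows, so rows that do not move let the fingers close, or fill a call up. It gives the time, the measured TCP pose, the force, the opening and the grip force at its end, in the units of the state.
- ctrl.sense(): the state, without advancing time (a new reading comes with each control period).
- ctrl.grab_frame(name): name is "scene" or "top"; returns a dict with "frame" (480x640x3 uint8, red, green, blue), "fov_y" (degrees; the focal length in pixels is half the picture's height over the tangent of half this angle, whatever the lens; pixels are square), "cx", "cy" (the principal point, pixels), "origin" and "attitude" of the camera in the world. Camera axes: x right, y up, looking along -z (the intrinsics and any distortion apply to the point x, -y, -z); pixel columns grow to the right and rows downward; lengths in m; the calibration is good to about 2 mm. A picture is of the moment at which its call begins. There is no depth.
- ctrl.finish_job(): hands the job in; it is judged then, once.
The state is a dict: "t": time; "q": joint angles; "qd": joint speeds; "joint_efforts": joint torques, N m; "tool_pos": TCP position; "orientation": TCP orientation; "ft_force": force on the tool from outside, world axes, zero at the start; "ft_torque": the same for the moment, N m; "width": opening from 0.0 (shut) to 1.0 (fully open); "grasp_force": force on a finger pad.
Only numpy, scipy, OpenCV 4.12 (cv2) and the standard library are available. Lean on these libraries where they do the work, as an engineer would, in place of code of your own. Each camera call takes 0.05 s, during which the arm holds its last target. There are 200 camera calls.

## Working session

There is one attempt and no reset: what is moved stays moved. The work goes in short steps, Python scripts to look and compute and a shell command to move; the robot and the scene stay as the last step left them, time stands still between calls to the robot, and variables do not carry over. Pictures are saved under pics/ and viewed, at most 10 in all, crops included, and the job is handed in when it is done.

```bash
mkdir -p pics; ls
python3 - <<'E'
from workcell import ctrl
import cv2
print(ctrl.sense())
for n in("scene","top"):
    f=ctrl.grab_frame(n); print({k:v for k,v in f.items() if k!="frame"})
    cv2.imwrite(f"pics/{n}0.png",f["frame"][:,:,::-1])
E
```

```text
pics
{'t': 0.0, 'q': array([-1.33901386,  0.39918635,  0.04504281,  1.53788805, -0.01868074,
        1.20689795, -0.05069959]), 'qd': array([-3.29885144e-04,  3.73061031e-04, -5.27171214e-04, -6.94216943e-05,
        8.09354606e-04, -2.68218725e-04,  1.40636547e-03]), 'joint_efforts': array([ 5.52443325e-04, -4.75129759e+01,  1.36511631e+00, -2.54212528e+01,
        1.16758584e-02,  9.71460046e-03,  1.54362837e-06]), 'tool_pos': array([0.21089266, 0.61416231, 0.23026372]), 'orientation': array([-3.13964033e+00,  1.56570641e-04,  2.81092133e+00]), 'ft_force': array([-0.86532491, -0.11302426, -0.4154146 ]), 'ft_torque': array([0.02798598, 0.00773926, 0.01271373]), 'grasp_force': 0.0, 'width': 1.0011310165850356}
{'fov_y': 56.219364672934695, 'cx': 320.92383438429187, 'cy': 245.2708112631819, 'origin': array([1.0963233 , 0.35520825, 0.6009957 ]), 'attitude': array([ 0.95918915, -0.01907484,  2.13760708])}
{'fov_y': 45.23163971434991, 'cx': 312.40170608230306, 'cy': 236.98827382948798, 'origin': array([ 0.11442505, -0.06133482,  1.49407829]), 'attitude': array([ 1.97423008e-01, -1.35921657e-03, -1.59695096e+00])}
```

View pics/scene0.png

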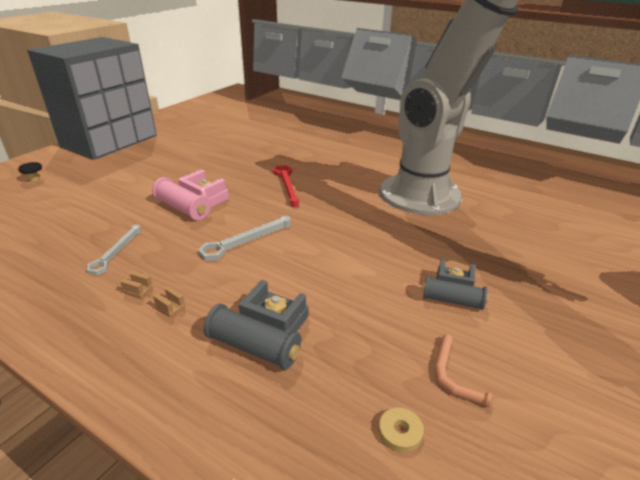

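View pics/top0.png

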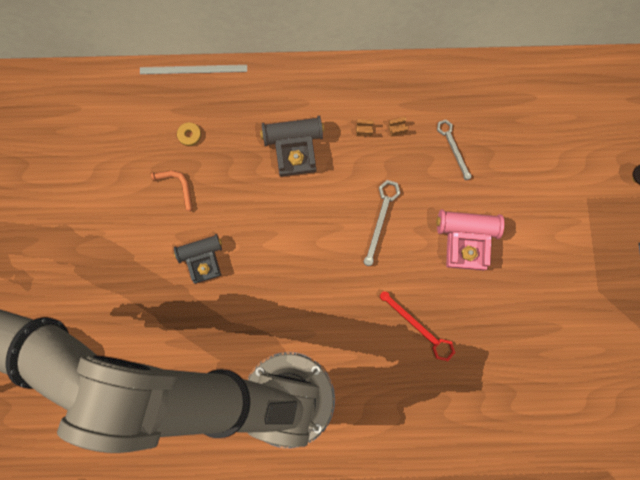

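The top view shows the dark casting with its nut at about (296,157) and the large grey spanner with its ring at (390,190) and handle end at (369,261). The pink casting, red spanner, and smaller grey ones are decoys. Next I'll fit poses.

```bash
cat > h.py <<'E'
import numpy as np, cv2
from scipy.spatial.transform import Rotation as R
from scipy.optimize import minimize
from workcell import ctrl
def K(f): return 240/np.tan(np.radians(f["fov_y"])/2)
def proj(f,P):
    c=(np.atleast_2d(P)-f["origin"])@R.from_euler("xyz",f["attitude"]).as_matrix()
    return np.c_[f["cx"]+K(f)*c[:,0]/-c[:,2], f["cy"]-K(f)*c[:,1]/-c[:,2]]
def ray(f,uv,z):
    d=R.from_euler("xyz",f["attitude"]).apply([(uv[0]-f["cx"])/K(f),-(uv[1]-f["cy"])/K(f),-1])
    return f["origin"]+d*(z-f["origin"][2])/d[2]
def place(P,x,y,yaw,z=0):
    P=np.array(P,float); c,s=np.cos(yaw),np.sin(yaw)
    return np.c_[x+c*P[:,0]-s*P[:,1], y+s*P[:,0]+c*P[:,1], z+P[:,2]]
def hexa(af,z,a0=0):  # flats facing a0+60k deg
    a=np.radians(a0+30+60*np.arange(6)); r=af/np.sqrt(3)
    return np.c_[r*np.cos(a),r*np.sin(a),0*a+z]
def grab(n): return ctrl.grab_frame(n)
E
python3 - <<'E'
from h import *
import pickle
F={n:grab(n) for n in("scene","top")}; pickle.dump(F,open("F0.pkl","wb"))
f=F["top"]
print("nut",ray(f,(296,157),.05),"ring",ray(f,(390,190),.014),"end",ray(f,(369,262),.02))
f=F["scene"]
print("nut",ray(f,(276,303),.05),"ring",ray(f,(212,250),.014),"end",ray(f,(287,220),.02))
a=F["top"]["frame"][105:275,255:415]; b=F["scene"]["frame"][200:370,190:310]
im=np.hstack([cv2.resize(a,None,fx=2.8,fy=2.8,interpolation=2),cv2.resize(b,None,fx=2.8,fy=2.8,interpolation=2)])
cv2.imwrite("pics/c1.png",im[:,:800,::-1]); print(im.shape)
E
```

```text
nut [ 0.61864201 -0.03335156  0.05      ] ring [ 0.53258862 -0.28107335  0.014     ] end [ 0.33936981 -0.21570668  0.02      ]
nut [ 0.62575686 -0.027727    0.05      ] ring [ 0.53521947 -0.27591308  0.014     ] end [ 0.34707598 -0.20675953  0.02      ]
(476, 784, 3)
```

View pics/c1.png

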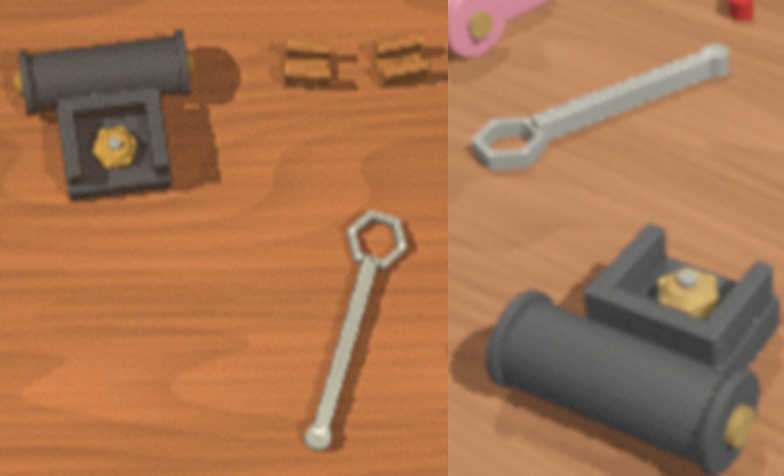

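```bash
cat >> h.py <<'E'
S=4
def rend(f,polys,box,holes=()):
    x0,y0,x1,y1=box; m=np.zeros(((y1-y0)*S,(x1-x0)*S),np.uint8)
    for P in polys:
        q=(proj(f,P)+.5-[x0,y0])*S-.5; cv2.fillConvexPoly(m,np.round(cv2.convexHull(np.float32(q))[:,0]*16).astype(np.int32),255,shift=4)
    for top,bot in holes:
        h=np.zeros_like(m)+255
        for P in(top,bot):
            g=np.zeros_like(m); q=(proj(f,P)+.5-[x0,y0])*S-.5
            cv2.fillConvexPoly(g,np.round(q*16).astype(np.int32),255,shift=4); h&=g
        m[h>0]=0
    return cv2.GaussianBlur(cv2.resize(m,(x1-x0,y1-y0),interpolation=cv2.INTER_AREA).astype(np.float32)/255,(0,0),.7)
def box3(x0,x1,y0,y1,z0,z1): return [[x,y,z] for x in(x0,x1) for y in(y0,y1) for z in(z0,z1)]
def spanner(p,z=0):
    x,y,t=p[:3]; P=lambda A:place(A,x,y,t,z)
    polys=[P(np.r_[hexa(.05,0),hexa(.05,.014)]),P(box3(-.2,-.024,-.007,.007,0,.02)),
     P([[-.202+.010*np.cos(a),.010*np.sin(a),zz] for a in np.arange(0,6.28,.3) for zz in(0,.02)])]
    return polys,[(P(hexa(.038,.014)),P(hexa(.038,0)))]
def smask(f,box):
    x0,y0,x1,y1=box; h=cv2.cvtColor(f["frame"][y0:y1,x0:x1],cv2.COLOR_RGB2HSV).astype(float)
    return cv2.GaussianBlur(((h[...,1]<70)&(h[...,2]>120)).astype(np.float32),(0,0),.7)
def fit(fun,p0,step):
    best=None
    for k in range(3):
        sim=np.array([p0]+[np.array(p0)+np.eye(len(p0))[i]*step[i]*(1,-1,.5)[k] for i in range(len(p0))])
        r=minimize(fun,p0,method="Nelder-Mead",options=dict(initial_simplex=sim,maxiter=400,xatol=1e-5,fatol=1e-4))
        if best is None or r.fun<best.fun: best=r
        p0=best.x
    return best
E
cat > fit0.py <<'E'
from h import *
import pickle
F=pickle.load(open("F0.pkl","rb"))
B={"top":(355,170,415,275),"scene":(192,205,300,265)}
M={n:smask(F[n],B[n]) for n in F}
def cost(p,ns): return sum(np.abs(rend(F[n],*( [spanner(p)[0],B[n],spanner(p)[1]]))-M[n]).sum()/M[n].sum() for n in ns)
for ns in(["top"],["scene"],["top","scene"]):
    r=fit(lambda p:cost(p,ns),[.535,-.278,-.33],[.01,.01,.05]); print("spanner",ns,r.x.round(4),r.fun.round(3))
# casting + nut
B2={"top":(255,110,330,180),"scene":(200,275,315,370)}
D={};N={}
for n in F:
    x0,y0,x1,y1=B2[n]; h=cv2.cvtColor(F[n]["frame"][y0:y1,x0:x1],cv2.COLOR_RGB2HSV).astype(float)
    br=(h[...,1]>100)&(h[...,2]>110)&(h[...,0]>14)
    D[n]=cv2.GaussianBlur((((h[...,1]<95)&(h[...,2]<115))).astype(np.float32),(0,0),.7)
    # nut brass near axis
    c=proj(F[n],[[.62,-.032,.045]])[0]-[x0,y0]; yy,xx=np.mgrid[:y1-y0,:x1-x0]
    N[n]=cv2.GaussianBlur((br&(np.hypot(xx-c[0],yy-c[1])<20)).astype(np.float32),(0,0),.7)
    D[n]=np.maximum(D[n],N[n]*1.0)
def cast(p):
    x,y,t,bx,L=p; P=lambda A:place(A,x,y,t)
    cyl=[[bx+.028*np.cos(a),s,.028+.028*np.sin(a)] for a in np.arange(0,6.28,.2) for s in(-L,L)]
    return [P(box3(-.036,.06,-.05,.05,0,.03)),P(box3(-.03,.048,.034,.048,.03,.06)),P(box3(-.03,.048,-.048,-.034,.03,.06)),P(box3(.034,.048,-.048,.048,.03,.06)),P(cyl)]
def nut(p):
    x,y,t=p; P=lambda A:place(A,x,y,0,.03)
    cone=[[.016*np.cos(a),.016*np.sin(a),.013] for a in np.arange(0,6.28,.3)]
    return [P(np.r_[hexa(.036,0,np.degrees(t)),hexa(.036,.013,np.degrees(t))]),P([[.006*np.cos(a),.006*np.sin(a),z] for z in(.013,.024) for a in np.arange(0,6.28,.3)])]
def nm(n):
    # close the grey rod-end hole in brass mask
    m=(N[n]>.5).astype(np.uint8); return cv2.GaussianBlur(cv2.morphologyEx(m,cv2.MORPH_CLOSE,np.ones((5,5))).astype(np.float32),(0,0),.7)
for ns in(["top"],["scene"],["top","scene"]):
    r=fit(lambda p:sum(np.abs(rend(F[n],cast(p),B2[n])-D[n]).sum()/D[n].sum() for n in ns),[.622,-.031,.05,.08,.06],[.01,.01,.05,.01,.01]); print("cast",ns,r.x.round(4),r.fun.round(3))
    b=min((fit(lambda p:sum(np.abs(rend(F[n],nut(p),B2[n])-nm(n)).sum()/nm(n).sum() for n in ns),[r.x[0],r.x[1],a],[.004,.004,.15]) for a in(0,.35,.7)),key=lambda q:q.fun)
    print("nut",ns,b.x.round(4),np.degrees(b.x[2])%60,b.fun.round(3),[m.sum().round() for m in N.values()])
E
python3 fit0.py
```

```text
spanner ['top'] [ 0.5341 -0.2797 -0.3297] 0.139
spanner ['scene'] [ 0.5308 -0.2817 -0.3247] 0.063
spanner ['top', 'scene'] [ 0.5331 -0.2798 -0.3294] 0.339
cast ['top'] [ 0.6265 -0.0312  0.1072  0.0722  0.0782] 0.072
nut ['top'] [ 0.6233 -0.0317  1.1451] 5.608537177085509 0.05 [np.float32(225.0), np.float32(168.0)]
cast ['scene'] [ 0.6259 -0.034   0.0882  0.0709  0.0793] 0.092
nut ['scene'] [ 0.6186 -0.0358  0.2069] 11.853018166505663 0.541 [np.float32(225.0), np.float32(168.0)]
cast ['top', 'scene'] [ 0.6267 -0.0319  0.0987  0.0713  0.0782] 0.188
nut ['top', 'scene'] [ 0.6225 -0.0322  0.1797] 10.293436438875407 0.73 [np.float32(225.0), np.float32(168.0)]
```

```bash
python3 -m handwheel '[{"x":0.5,"y":-0.85},{"x":0.5,"y":-0.85},{"x":0.5,"y":-0.85},{"x":0.5,"y":-0.85},{"x":0.5,"y":-0.85}]'; python3 -m handwheel '[{"x":0.5,"y":-0.85},{"x":0.5,"y":-0.85},{"x":0.45,"y":-0.85},{"y":-0.8},{"y":-0.8}]'; python3 -c "
from h import *
print(ctrl.sense()['q'])"
```

```text
[-1.33898582  0.39887854  0.04506334  1.5373927  -0.01868852  1.20691152
 -0.05068581]invalid input at $[0]: expected keys x, y, z, twist, gripper
invalid input at $[0]: expected keys x, y, z, twist, gripper
```

All keys are required in every row.

```bash
python3 -m handwheel '[{"x":0.5,"y":-0.85,"z":0,"twist":0,"gripper":1},{"x":0.5,"y":-0.85,"z":0,"twist":0,"gripper":1},{"x":0.5,"y":-0.85,"z":0,"twist":0,"gripper":1},{"x":0.5,"y":-0.85,"z":0,"twist":0,"gripper":1},{"x":0.5,"y":-0.85,"z":0,"twist":0,"gripper":1}]'; python3 -m handwheel '[{"x":0.5,"y":-0.85,"z":0,"twist":0,"gripper":1},{"x":0.5,"y":-0.85,"z":0,"twist":0,"gripper":1},{"x":0.45,"y":-0.85,"z":0,"twist":0,"gripper":1},{"x":0,"y":-0.8,"z":0,"twist":0,"gripper":1},{"x":0,"y":-0.8,"z":0,"twist":0,"gripper":1}]'; python3 -c "
from h import *
print(ctrl.sense()['q'])"
```

```text
t: 0.82
tool_pos: [0.3619, 0.358, 0.2314]
orientation: [3.141, 0.0, 2.811]
ft_force: [1.8, 0.3, -0.2]
width: 0.999
grasp_force: 0.0
t: 1.45
tool_pos: [0.4482, 0.1089, 0.2313]
orientation: [3.142, 0.0, 2.81]
ft_force: [0.2, -0.9, -0.2]
width: 0.996
grasp_force: 0.0
[-0.70580782  0.05587451  0.39162274  1.9752159  -0.02373232  1.11468241
  0.93502934]
```

```bash
python3 -m handwheel '[{"x":0,"y":-0.8,"z":0,"twist":0,"gripper":1},{"x":0,"y":-0.8,"z":0,"twist":0,"gripper":1},{"x":0,"y":-0.8,"z":0,"twist":0,"gripper":1},{"x":0,"y":-0.8,"z":0,"twist":0,"gripper":1},{"x":0,"y":-0.8,"z":0,"twist":0,"gripper":1}]'; python3 -m handwheel '[{"x":0,"y":-0.8,"z":-0.4,"twist":0,"gripper":1},{"x":0,"y":-0.8,"z":-0.4,"twist":0,"gripper":1},{"x":0,"y":-0.3,"z":-0.5,"twist":0,"gripper":1},{"x":0,"y":0,"z":-0.8,"twist":0,"gripper":1},{"x":0,"y":0,"z":0,"twist":0,"gripper":1}]'; python3 -c "
from h import *
print(ctrl.sense()['q'])"
```

```text
t: 2.08
tool_pos: [0.4478, -0.1306, 0.2315]
orientation: [3.141, 0.0, 2.811]
ft_force: [0.9, 0.2, -0.3]
width: 1.001
grasp_force: 0.0
t: 2.7
tool_pos: [0.4451, -0.242, 0.1026]
orientation: [-3.141, -0.008, 2.81]
ft_force: [-0.9, 0.0, 0.6]
width: 0.999
grasp_force: 0.0
[-0.14333234  0.36163812  0.67355782  2.01787231 -0.29187411  0.86580652
  1.93116281]
```

```bash
python3 -m handwheel '[{"x":0.04,"y":-0.16,"z":-0.3,"twist":0,"gripper":1},{"x":0,"y":0,"z":-0.5,"twist":0,"gripper":1},{"x":0,"y":0,"z":-0.5,"twist":0,"gripper":1},{"x":0,"y":0,"z":-0.2,"twist":0,"gripper":1},{"x":0,"y":0,"z":0,"twist":0,"gripper":1}]'
```

```text
t: 3.32
tool_pos: [0.4512, -0.2527, 0.0161]
orientation: [3.141, 0.001, 2.811]
ft_force: [0.2, -0.8, -0.4]
width: 1.001
grasp_force: 0.0
```

```bash
python3 -m handwheel '[{"x":-0.05,"y":0.02,"z":-0.1,"twist":0,"gripper":1},{"x":0,"y":0,"z":-0.08,"twist":0,"gripper":1},{"x":0,"y":0,"z":0,"twist":0,"gripper":0},{"x":0,"y":0,"z":0,"twist":0,"gripper":0},{"x":0,"y":0,"z":0,"twist":0,"gripper":0}]';python3 -m handwheel '[{"x":0,"y":0,"z":0,"twist":0,"gripper":0},{"x":0,"y":0,"z":0,"twist":0,"gripper":0},{"x":0,"y":0,"z":0,"twist":0,"gripper":0},{"x":0,"y":0,"z":0,"twist":0,"gripper":0},{"x":0,"y":0,"z":0,"twist":0,"gripper":0}]'
```

```text
t: 3.95
tool_pos: [0.4476, -0.2517, 0.0047]
orientation: [3.142, 0.0, 2.811]
ft_force: [-0.6, 0.5, -0.1]
width: 0.379
grasp_force: 0.0
t: 4.58
tool_pos: [0.4477, -0.2516, 0.0049]
orientation: [3.141, 0.0, 2.811]
ft_force: [-0.4, 1.2, 5.4]
width: 0.143
grasp_force: 61.0
```

```bash
python3 -m handwheel '[{"x":0,"y":0,"z":0.4,"twist":0,"gripper":0},{"x":0,"y":0,"z":0.7,"twist":0,"gripper":0},{"x":0.2,"y":0.5,"z":0.5,"twist":0.4,"gripper":0},{"x":0.3,"y":0.7,"z":0,"twist":0.5,"gripper":0},{"x":0.3,"y":0.7,"z":0,"twist":0.5,"gripper":0}]';python3 -m handwheel '[{"x":0.3,"y":0.7,"z":0,"twist":0.5,"gripper":0},{"x":0.2,"y":0.6,"z":0,"twist":0.5,"gripper":0},{"x":0.15,"y":0.3,"z":0,"twist":0.04,"gripper":0},{"x":0,"y":0,"z":0,"twist":0,"gripper":0},{"x":0,"y":0,"z":0,"twist":0,"gripper":0}]'
cat > look.py <<'E'
from h import *
import sys
F={n:grab(n) for n in("scene","top")}; s=ctrl.sense()
print({k:np.round(s[k],4) for k in("tool_pos","orientation","ft_force","ft_torque","width")})
a=F["top"]["frame"][110:260,255:345]; b=F["scene"]["frame"][215:365,190:320]
im=np.hstack([cv2.resize(a,None,fx=3.6,fy=3.6,interpolation=2),cv2.resize(b,None,fx=3.6,fy=3.6,interpolation=2)])
cv2.imwrite(f"pics/{sys.argv[1]}.png",im[:,:800,::-1])
import pickle; pickle.dump((F,s),open(sys.argv[1]+".pkl","wb"))
E
python3 look.py l1
```

```text
t: 5.2
tool_pos: [0.4955, -0.1363, 0.1004]
orientation: [3.141, 0.0, 3.057]
ft_force: [0.9, 0.3, -3.4]
width: 0.145
grasp_force: 60.0
t: 5.82
tool_pos: [0.5336, -0.044, 0.1003]
orientation: [-3.14, -0.001, -3.05]
ft_force: [0.4, -0.4, -1.7]
width: 0.144
grasp_force: 60.0
{'tool_pos': array([ 0.5337, -0.0439,  0.1005]), 'orientation': array([-3.1407e+00, -7.0000e-04, -3.0502e+00]), 'ft_force': array([-0.2004,  0.3396, -3.1783]), 'ft_torque': array([ 0.0308, -0.0683,  0.0109]), 'width': np.float64(0.145)}
```

View pics/l1.png

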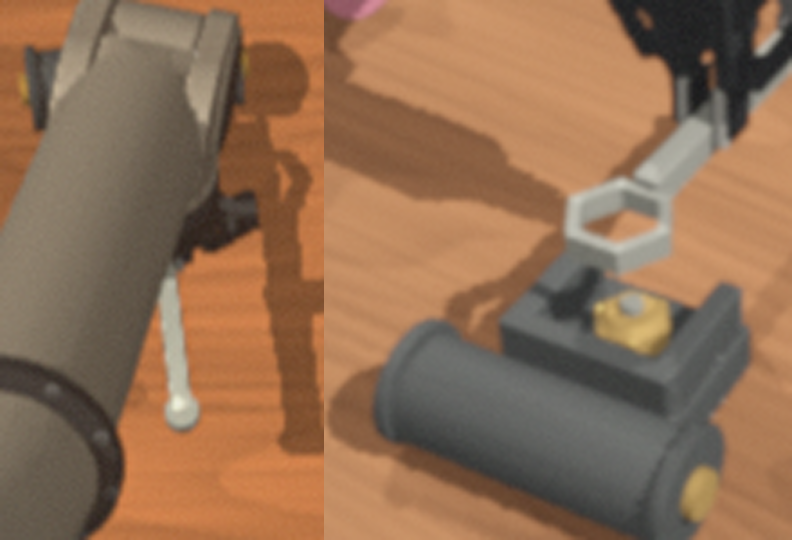

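The scene view shows the ring level above the casting, up-left of the nut, at about (271,278). The nut is visible at about (276,304). The arm hides the top view, so I'll align with relative fits in the scene view.

```bash
cat > al.py <<'E'
from h import *
import pickle,sys
def cone(x,y): return place([[r*np.cos(a),r*np.sin(a),z] for a in np.arange(0,6.28,.2) for r,z in((.0155,.013),(.006,.018),(.006,.024))],x,y,0,.03)
def nutmask(f,box,c):
    x0,y0,x1,y1=box; im=f["frame"][y0:y1,x0:x1]; h=cv2.cvtColor(im,cv2.COLOR_RGB2HSV).astype(float)
    m=((h[...,1]>70)&(h[...,2]>120)&(h[...,0]>=15)&(h[...,0]<35))|((h[...,1]<70)&(h[...,2]>115))
    yy,xx=np.mgrid[y0:y1,x0:x1]; m&=np.hypot(xx-c[0],yy-c[1])<16
    return m.astype(np.float32)
def nutrend(f,p,box,ct):
    x,y,t=p; hx=np.degrees(t)
    m=rend(f,[place(np.r_[hexa(.036,0,hx),hexa(.036,.013,hx)],x,y,0,.03),cone(x,y)],box)
    P=lambda A:place(A,x,y,ct); o=rend(f,[P(box3(.034,.048,-.048,.048,0,.06)),P(box3(-.03,.048,.034,.048,0,.06)),P(box3(-.03,.048,-.048,-.034,0,.06))],box)
    return m*(1-o)
def fitnut(f,ct=.098,box=(255,285,305,325)):
    c=proj(f,[[.622,-.034,.047]])[0]; M=cv2.GaussianBlur(nutmask(f,box,c),(0,0),.7)
    r=[fit(lambda p:np.abs(nutrend(f,p,box,ct)-M).sum()/M.sum(),[.622,-.033,a],[.004,.004,.1]) for a in(-.25,.1,.45)]
    return min(r,key=lambda q:q.fun),M
def fitring(f,z,p0,box):
    M=smask(f,box)
    return fit(lambda p:np.abs(rend(f,spanner(p,z)[0],box,spanner(p,z)[1])-M).sum()/M.sum(),p0,[.004,.004,.05])
if __name__=="__main__":
    F0=pickle.load(open("F0.pkl","rb")); F,s=pickle.load(open("l1.pkl","rb"))
    for f in(F0["scene"],F["scene"]):
        r,M=fitnut(f); print("nut",r.x.round(4),np.degrees(r.x[2])%60,r.fun)
    z=s["tool_pos"][2]-.0049; yaw=s["orientation"][2]+np.pi
    q=fitring(F["scene"],z,[.624,-.034,yaw],(250,253,291,296)); print("ring",q.x.round(4),q.fun,"yaw tool",yaw)
    print("predicted by tool",s["tool_pos"][:2]+.09*np.array([np.cos(yaw),np.sin(yaw)]))
    im=cv2.resize(F["scene"]["frame"][250:330,245:310],None,fx=7,fy=7,interpolation=2)
    D=lambda P,c:cv2.polylines(im,[np.int32((proj(F["scene"],P)+.5-[245,250])*7)],True,c,1)
    x,y,t=r.x; D(place(hexa(.036,.013,np.degrees(t)),x,y,0,.03),(255,0,0)); D(place(hexa(.012,.024),x,y,0,.03),(0,0,255))
    for af,zz in((.05,.014),(.038,.014),(.05,0)): D(place(hexa(af,zz),*q.x,z),(0,255,0))
    cv2.imwrite("pics/ov1.png",im[...,::-1])
E
python3 al.py
```

```text
nut [ 0.6217 -0.0362 -0.3285] 41.17733125316802 0.24222780764102936
nut [ 0.6217 -0.0362  0.684 ] 39.19053648173139 0.3357544541358948
ring [ 0.6207 -0.0382  0.0888] 0.1744895875453949 yaw tool 0.09139023015605163
predicted by tool [ 0.62335049 -0.03571125]
```

View pics/ov1.png

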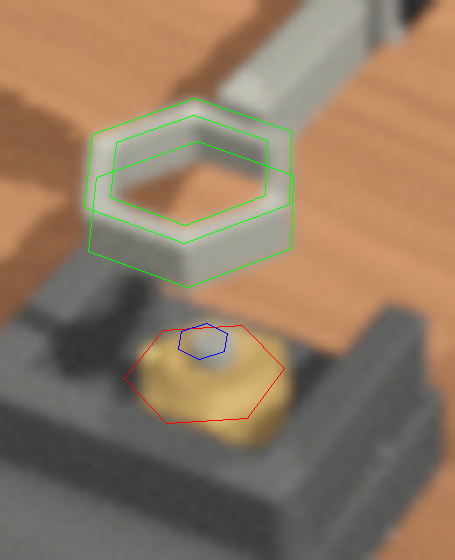

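Run:
```python
from h import *
import pickle
F0=pickle.load(open("F0.pkl","rb")); rows=[]
for n,(u,v) in(("scene",(277,305)),("top",(296,156))):
    f=F0[n]; k=14; u0,v0=u-14,v-10
    im=cv2.resize(f["frame"][v0:v0+21,u0:u0+28],None,fx=k,fy=k,interpolation=2); ov=im.copy()
    # rod end centre: bright grey
    h=cv2.cvtColor(f["frame"][v0:v0+21,u0:u0+28],cv2.COLOR_RGB2HSV).astype(float)
    m=(h[...,1]<75)&(h[...,2]>120); c=np.argwhere(m).mean(0)[::-1]+[u0,v0]; p=ray(f,c,.0535); print(n,c,m.sum(),p.round(4))
    for a,col in((5.6,(255,0,0)),(20,(0,255,0)),(35,(0,0,255))):
        cv2.polylines(ov,[np.int32((proj(f,place(hexa(.036,.013,a),p[0],p[1],0,.03))+.5-[u0,v0])*k)],True,col,1)
    rows.append(np.hstack([im,ov]))
cv2.imwrite("pics/nut.png",np.vstack(rows)[...,::-1])
```

```text
scene [275.84745763 299.37288136] 59 [ 0.6212 -0.0314  0.0535]
top [295.5        155.71428571] 14 [ 0.621  -0.0322  0.0535]
```

View pics/nut.png

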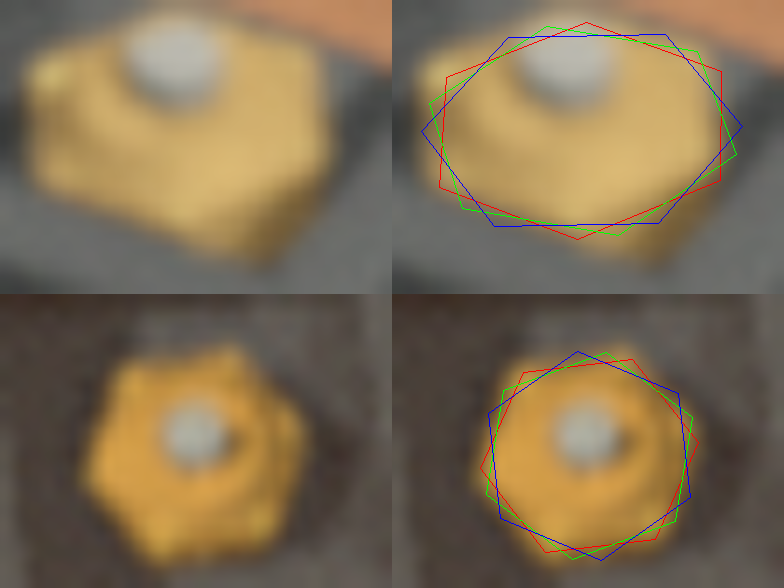

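Run:
```python
from al import *
F0=pickle.load(open("F0.pkl","rb"))
B={"scene":(255,287,300,326),"top":(280,140,313,174)}
M={}
for n,f in F0.items():
    x0,y0,x1,y1=B[n]; h=cv2.cvtColor(f["frame"][y0:y1,x0:x1],cv2.COLOR_RGB2HSV).astype(float)
    m=((h[...,1]>75)&(h[...,2]>75)&(h[...,0]>=13.5)&(h[...,0]<35))|((h[...,1]<60)&(h[...,2]>125))
    m=cv2.morphologyEx(m.astype(np.uint8),cv2.MORPH_OPEN,np.ones((3,3))); k,l,st,ce=cv2.connectedComponentsWithStats(m)
    m=(l==1+st[1:,4].argmax()).astype(np.uint8); m=cv2.morphologyEx(m,cv2.MORPH_CLOSE,np.ones((5,5)))
    M[n]=cv2.GaussianBlur(m.astype(np.float32),(0,0),.7)
    print(n); print("\n".join("".join(".#"[v] for v in r) for r in m))
for n,f in F0.items():
    for a in np.radians(np.arange(-24,36,6)):
        r=minimize(lambda p:np.abs(nutrend(f,[p[0],p[1],a],B[n],.098)-M[n]).sum()/M[n].sum(),[.622,-.033],method="Nelder-Mead",options=dict(initial_simplex=[[.622,-.033],[.626,-.033],[.622,-.029]]))
        print(n,round(np.degrees(a)),r.x.round(4),round(r.fun,3))
```

```text
scene
.............................................
.............................................
.............................................
.............................................
.............................................
.............................................
.............................................
.............................................
.............................................
........................###..................
..................############...............
............###################..............
..........######################.............
..........######################.............
..........######################.............
..........######################.............
..........######################.............
..........######################.............
..........######################.............
..........######################.............
..........######################.............
...........####################..............
.............##################..............
................##############......
[... 1798 characters left out ...]
...........................
.................................
scene -24 [ 0.6215 -0.0337] 0.219
scene -18 [ 0.6216 -0.0336] 0.211
scene -12 [ 0.6214 -0.0333] 0.211
scene -6 [ 0.621  -0.0329] 0.214
scene 0 [ 0.6209 -0.0325] 0.224
scene 6 [ 0.621  -0.0328] 0.234
scene 12 [ 0.6211 -0.0329] 0.235
scene 18 [ 0.6211 -0.033 ] 0.233
scene 24 [ 0.6212 -0.0332] 0.229
scene 30 [ 0.6214 -0.0335] 0.223
top -24 [ 0.6229 -0.0319] 0.17
top -18 [ 0.6225 -0.0318] 0.165
top -12 [ 0.6231 -0.0317] 0.16
top -6 [ 0.6231 -0.0317] 0.155
top 0 [ 0.6237 -0.0319] 0.155
top 6 [ 0.6223 -0.0318] 0.155
top 12 [ 0.6235 -0.0315] 0.154
top 18 [ 0.6222 -0.0319] 0.16
top 24 [ 0.6234 -0.032 ] 0.161
top 30 [ 0.6231 -0.0319] 0.169
```

```bash
sed -i 's/,P(box3(-.03,.048,-.048,-.034,0,.06))\],box)/],box)/' al.py
python3 - <<'E'
from al import *
F0=pickle.load(open("F0.pkl","rb"))
B={"scene":(255,287,300,326),"top":(280,140,313,174)}
M={}
for n,f in F0.items():
    x0,y0,x1,y1=B[n]; h=cv2.cvtColor(f["frame"][y0:y1,x0:x1],cv2.COLOR_RGB2HSV).astype(float)
    m=((h[...,1]>90)&(h[...,2]>85)&(h[...,0]>=13))
    k,l,st,ce=cv2.connectedComponentsWithStats(m.astype(np.uint8))
    m=(l==1+st[1:,4].argmax()).astype(np.uint8); m=cv2.morphologyEx(m,cv2.MORPH_CLOSE,cv2.getStructuringElement(2,(7,7)))
    M[n]=cv2.GaussianBlur(m.astype(np.float32),(0,0),.7)
    if n=="scene": print("\n".join("".join(".#"[v] for v in r) for r in m[5:30]))
def nr(n,p): 
    f=F0[n]
    if n=="scene": return nutrend(f,p,B[n],.098)
    return rend(f,[place(np.r_[hexa(.036,0,np.degrees(p[2])),hexa(.036,.013,np.degrees(p[2]))],p[0],p[1],0,.03),cone(*p[:2])],B[n])
for n,f in F0.items():
    for a in np.radians(np.arange(-24,36,6)):
        r=minimize(lambda p:np.abs(nr(n,[p[0],p[1],a])-M[n]).sum()/M[n].sum(),[.622,-.033],method="Nelder-Mead",options=dict(initial_simplex=[[.622,-.033],[.626,-.033],[.622,-.029]]))
        print(n,round(np.degrees(a)),r.x.round(4),round(r.fun,3))
E
```

```text
..................###########################
....................#########################
.....................#######################.
.......................###################...
........................#################....
........................#################....
.............####.......##########.#####.....
...........######.......########......#......
..........#######.......#######..............
..........########.....########..............
..........##########.##########..............
..........#####################..............
..........######################.............
..........######################.............
..........######################.............
...........####################..............
...........####################..............
..............#################..............
.................#############...............
...................##########................
......................######.................
..........................#..................
.............................................
.............................................
.............................................
scene -24 [ 0.6207 -0.0338] 0.642
scene -18 [ 0.6208 -0.0336] 0.641
scene -12 [ 0.6207 -0.0339] 0.638
scene -6 [ 0.6207 -0.0336] 0.632
scene 0 [ 0.6205 -0.0339] 0.632
scene 6 [ 0.6207 -0.0337] 0.635
scene 12 [ 0.6208 -0.0337] 0.635
scene 18 [ 0.6207 -0.0336] 0.629
scene 24 [ 0.6207 -0.0336] 0.633
scene 30 [ 0.6206 -0.0335] 0.638
top -24 [ 0.623  -0.0312] 0.159
top -18 [ 0.6229 -0.0313] 0.151
top -12 [ 0.623  -0.0315] 0.141
top -6 [ 0.6231 -0.0317] 0.131
top 0 [ 0.6227 -0.0314] 0.124
top 6 [ 0.6228 -0.0322] 0.121
top 12 [ 0.6228 -0.0316] 0.123
top 18 [ 0.6228 -0.0321] 0.134
top 24 [ 0.6228 -0.0317] 0.142
top 30 [ 0.6228 -0.0319] 0.153
```

```bash
python3 -m handwheel '[{"x":0,"y":0,"z":-0.3,"twist":0.23,"gripper":0},{"x":0,"y":0,"z":-0.3,"twist":0,"gripper":0},{"x":0,"y":0,"z":-0.06,"twist":0,"gripper":0},{"x":0,"y":0,"z":0,"twist":0,"gripper":0},{"x":0,"y":0,"z":0,"twist":0,"gripper":0}]'
python3 - <<'E'
from al import *
f=grab("scene"); s=ctrl.sense(); pickle.dump((f,s),open("l2.pkl","wb"))
z=s["tool_pos"][2]-.0049; yaw=(s["orientation"][2]+np.pi+1)%(2*np.pi)-1
print(s["tool_pos"],yaw,s["ft_force"])
q=fitring(f,z,[.622,-.035,yaw],(248,270,291,310)); print("ring",q.x.round(4),q.fun)
k=12;u0,v0=250,272
im=cv2.resize(f["frame"][v0:v0+48,u0:u0+52],None,fx=k,fy=k,interpolation=2)
for af,zz in((.05,.014),(.038,.014),(.05,0)): cv2.polylines(im,[np.int32((proj(f,place(hexa(af,zz),*q.x,z))+.5-[u0,v0])*k)],True,(0,255,0),1)
cv2.imwrite("pics/ov2.png",im[...,::-1])
E
```

```text
t: 6.55
tool_pos: [0.5351, -0.0418, 0.0615]
orientation: [-3.141, 0.001, -3.007]
ft_force: [-0.4, -0.3, -3.6]
width: 0.144
grasp_force: 59.9
[ 0.5350555  -0.04168601  0.061534  ] 0.13510010789330096 [ 0.04311953  0.61369055 -3.09307198]
ring [ 0.6213 -0.0322  0.1336] 0.21251767873764038
```

View pics/ov2.png

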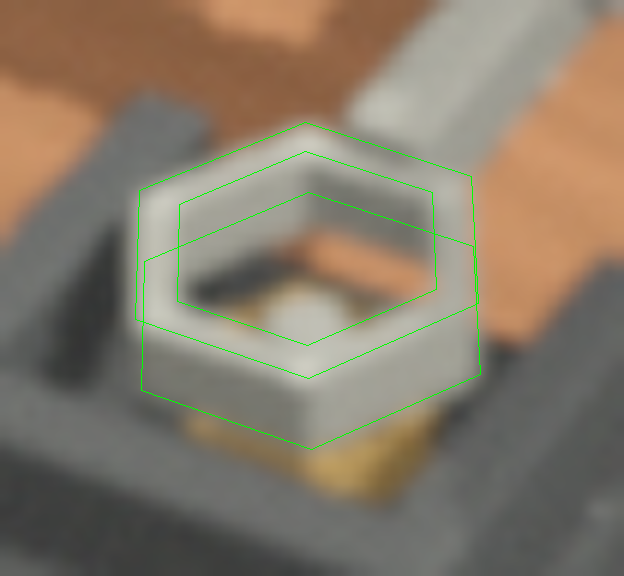

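Run:
```python
from al import *
f,s=pickle.load(open("l2.pkl","rb"))
for uv in((275,297.4),(275,298),(275.2,297)): print(ray(f,uv,.054).round(4))
```

```text
[ 0.6182 -0.0355  0.054 ]
[ 0.6195 -0.0345  0.054 ]
[ 0.6172 -0.0359  0.054 ]
```

```bash
python3 -m handwheel '[{"x":-0.04,"y":-0.053,"z":0,"twist":0,"gripper":0},{"x":0,"y":0,"z":-0.08,"twist":0,"gripper":0},{"x":0,"y":0,"z":-0.07,"twist":0,"gripper":0},{"x":0,"y":0,"z":0,"twist":0,"gripper":0},{"x":0,"y":0,"z":0,"twist":0,"gripper":0}]';python3 -m handwheel '[{"x":0,"y":0,"z":-0.04,"twist":0,"gripper":0},{"x":0,"y":0,"z":-0.04,"twist":0,"gripper":0},{"x":0,"y":0,"z":-0.04,"twist":0,"gripper":0},{"x":0,"y":0,"z":0,"twist":0,"gripper":0},{"x":0,"y":0,"z":0,"twist":0,"gripper":0}]'
```

```text
t: 7.22
tool_pos: [0.5321, -0.0447, 0.0519]
orientation: [3.141, -0.0, -3.006]
ft_force: [-0.9, 0.0, -3.0]
width: 0.148
grasp_force: 59.9
t: 7.85
tool_pos: [0.5322, -0.0448, 0.0448]
orientation: [3.142, 0.0, -3.006]
ft_force: [0.6, -0.6, -2.8]
width: 0.144
grasp_force: 60.0
```

```bash
python3 -m handwheel '[{"x":0,"y":0,"z":-0.04,"twist":0,"gripper":0},{"x":0,"y":0,"z":-0.04,"twist":0,"gripper":0},{"x":0,"y":0,"z":-0.04,"twist":0,"gripper":0},{"x":0,"y":0,"z":0,"twist":0,"gripper":0},{"x":0,"y":0,"z":0,"twist":0,"gripper":0}]'; python3 look.py l3
```

```text
t: 8.48
tool_pos: [0.5321, -0.0448, 0.0375]
orientation: [3.142, -0.0, -3.006]
ft_force: [0.8, 0.6, -3.1]
width: 0.143
grasp_force: 60.0
{'tool_pos': array([ 0.5322, -0.0448,  0.0376]), 'orientation': array([ 3.1415e+00,  2.0000e-04, -3.0063e+00]), 'ft_force': array([-0.6897, -0.3208, -2.6395]), 'ft_torque': array([0.0001, 0.0289, 0.0417]), 'width': np.float64(0.1463)}
```

View pics/l3.png

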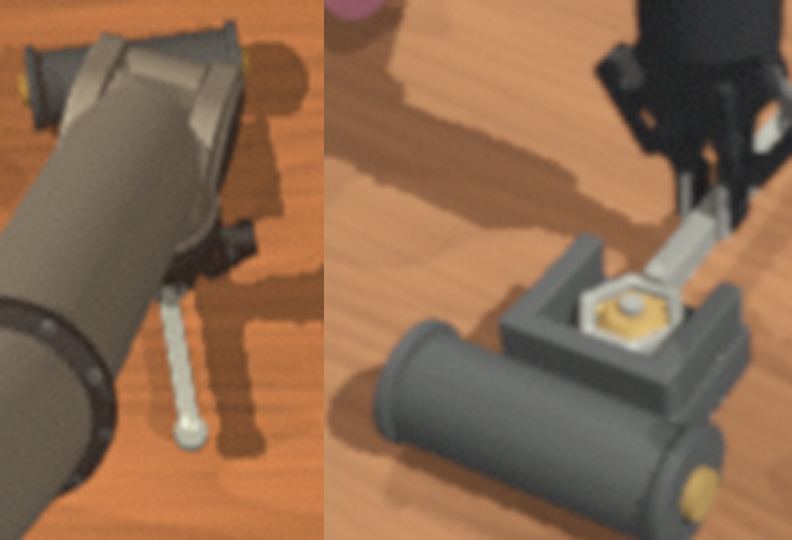

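The scene view shows the ring seated round the hexagon nut at about (275,302). Next come the arc steps.

```bash
cat > arc.py <<'E'
import numpy as np,sys
r=.0902
def arc(a,b,n):
    t=np.radians(np.linspace(a,b,n+1)); p=-r*np.c_[np.cos(t),np.sin(t)]
    for d in np.diff(p,axis=0)/.06: print('"x":%.3f,"y":%.3f'%tuple(d),'twist %.3f'%((b-a)/n/10))
arc(*map(float,sys.argv[1:3]),int(sys.argv[3]))
E
python3 arc.py 7.75 -29.25 10
cat > st.py <<'E'
from h import *
# torque about nut axis from wrist readings (force on tool) -> torque applied to nut, + = clockwise
A=np.array([.622,-.0323])
S=[]
for i in range(6):
    f=grab("scene"); s=ctrl.sense(); S.append(s)
m=lambda k:np.mean([s[k] for s in S],0)
F,T,p=m("ft_force"),m("ft_torque"),m("tool_pos"); y=(S[-1]["orientation"][2]+np.pi+2)%(2*np.pi)-2
d=p[:2]-A; print("t",round(S[-1]["t"],2),"p",p.round(4),"yaw",np.degrees(y).round(2),"F",F.round(2),"Tz",T[2].round(3),"across",(F[:2]@[np.sin(y),-np.cos(y)]).round(2),"nut cw Nm by F",(d[0]*F[1]-d[1]*F[0]).round(3),"with Tz",(d[0]*F[1]-d[1]*F[0]+T[2]).round(3),"r",np.hypot(*d).round(4), "ring",(p[:2]+.0902*np.array([np.cos(y),np.sin(y)])).round(4))
E
python3 st.py
```

```text
"x":-0.010,"y":0.097 twist -0.370
"x":-0.004,"y":0.097 twist -0.370
"x":0.003,"y":0.097 twist -0.370
"x":0.009,"y":0.097 twist -0.370
"x":0.015,"y":0.096 twist -0.370
"x":0.021,"y":0.095 twist -0.370
"x":0.027,"y":0.093 twist -0.370
"x":0.033,"y":0.091 twist -0.370
"x":0.039,"y":0.089 twist -0.370
"x":0.045,"y":0.086 twist -0.370
t 8.88 p [ 0.5322 -0.0448  0.0376] yaw 7.75 F [-0.07  0.02 -3.03] Tz -0.004 across -0.03 nut cw Nm by F -0.003 with Tz -0.006 r 0.0907 ring [ 0.6215 -0.0326]
```

```bash
python3 -m handwheel '[{"x":-0.010,"y":0.097,"z":-0.02,"twist":-0.37,"gripper":0},{"x":-0.004,"y":0.097,"z":0,"twist":-0.37,"gripper":0},{"x":0.003,"y":0.097,"z":0,"twist":-0.37,"gripper":0},{"x":0,"y":0,"z":0,"twist":0,"gripper":0},{"x":0,"y":0,"z":0,"twist":0,"gripper":0}]'; python3 st.py
```

```text
t: 9.5
tool_pos: [0.5314, -0.0274, 0.0364]
orientation: [3.141, 0.0, 3.084]
ft_force: [0.2, -0.5, -3.7]
width: 0.141
grasp_force: 59.9
t 9.8 p [ 0.5314 -0.0274  0.0363] yaw -3.34 F [ 0.06 -0.31 -3.85] Tz 0.019 across 0.3 nut cw Nm by F 0.028 with Tz 0.046 r 0.0907 ring [ 0.6215 -0.0326]
```

```bash
python3 -m handwheel '[{"x":0.009,"y":0.097,"z":0,"twist":-0.37,"gripper":0},{"x":0.015,"y":0.096,"z":0,"twist":-0.37,"gripper":0},{"x":0.021,"y":0.095,"z":0,"twist":-0.37,"gripper":0},{"x":0.027,"y":0.093,"z":0,"twist":-0.37,"gripper":0},{"x":0,"y":0,"z":0,"twist":0,"gripper":0}]'; python3 st.py; python3 -m handwheel '[{"x":0.033,"y":0.091,"z":0,"twist":-0.37,"gripper":0},{"x":0.039,"y":0.089,"z":0,"twist":-0.37,"gripper":0},{"x":0.045,"y":0.086,"z":0,"twist":-0.37,"gripper":0},{"x":0,"y":0,"z":0,"twist":0,"gripper":0},{"x":0,"y":0,"z":0,"twist":0,"gripper":0}]'; python3 st.py
```

```text
t: 10.42
tool_pos: [0.5357, -0.0048, 0.0363]
orientation: [-3.141, 0.0, 2.826]
ft_force: [0.0, -1.5, -4.1]
width: 0.143
grasp_force: 60.0
t 10.72 p [ 0.5357 -0.0047  0.0364] yaw -18.15 F [ 0.26 -0.85 -3.46] Tz -0.035 across 0.72 nut cw Nm by F 0.066 with Tz 0.031 r 0.0905 ring [ 0.6215 -0.0328]
t: 11.35
tool_pos: [0.5427, 0.0111, 0.0364]
orientation: [3.141, 0.0, 2.632]
ft_force: [0.6, -1.3, -3.0]
width: 0.14
grasp_force: 60.0
t 11.65 p [0.5427 0.0112 0.0364] yaw -29.26 F [ 0.49 -1.82 -3.74] Tz -0.093 across 1.35 nut cw Nm by F 0.123 with Tz 0.031 r 0.0904 ring [ 0.6214 -0.0329]
```

```bash
python3 arc.py -29.25 34 8; python3 -m handwheel '[{"x":0,"y":0,"z":0.1,"twist":0.1,"gripper":0},{"x":0,"y":0,"z":0.2,"twist":0,"gripper":0},{"x":0,"y":0,"z":0.2,"twist":-0.1,"gripper":0},{"x":0,"y":0,"z":0,"twist":0,"gripper":0},{"x":0,"y":0,"z":0,"twist":0,"gripper":0}]'
```

```text
"x":-0.089,"y":-0.187 twist 0.791
"x":-0.062,"y":-0.198 twist 0.791
"x":-0.034,"y":-0.204 twist 0.791
"x":-0.006,"y":-0.207 twist 0.791
"x":0.023,"y":-0.206 twist 0.791
"x":0.051,"y":-0.201 twist 0.791
"x":0.078,"y":-0.192 twist 0.791
"x":0.104,"y":-0.179 twist 0.791
t: 12.28
tool_pos: [0.5427, 0.0122, 0.0665]
orientation: [3.141, -0.0, 2.632]
ft_force: [0.0, -0.2, -2.5]
width: 0.146
grasp_force: 60.0
```

```bash
python3 -m handwheel '[{"x":-0.089,"y":-0.187,"z":0,"twist":0.791,"gripper":0},{"x":-0.062,"y":-0.198,"z":0,"twist":0.791,"gripper":0},{"x":-0.034,"y":-0.204,"z":0,"twist":0.791,"gripper":0},{"x":-0.006,"y":-0.207,"z":0,"twist":0.791,"gripper":0},{"x":0.023,"y":-0.206,"z":0,"twist":0.791,"gripper":0}]';  python3 -m handwheel '[{"x":0.051,"y":-0.201,"z":0,"twist":0.791,"gripper":0},{"x":0.078,"y":-0.192,"z":0,"twist":0.791,"gripper":0},{"x":0.104,"y":-0.179,"z":0,"twist":0.791,"gripper":0},{"x":0,"y":0,"z":0,"twist":0,"gripper":0},{"x":0,"y":0,"z":0,"twist":0,"gripper":0}]'; python3 st.py
```

```text
t: 12.9
tool_pos: [0.5321, -0.0487, 0.0659]
orientation: [3.141, -0.001, -2.957]
ft_force: [0.2, -0.4, -3.1]
width: 0.146
grasp_force: 60.0
t: 13.52
tool_pos: [0.546, -0.0823, 0.0659]
orientation: [3.14, -0.001, -2.549]
ft_force: [-0.4, 0.3, -3.4]
width: 0.15
grasp_force: 60.0
t 13.82 p [ 0.5463 -0.0822  0.0662] yaw 34.05 F [-0.02 -0.05 -3.33] Tz 0.006 across 0.03 nut cw Nm by F 0.003 with Tz 0.008 r 0.0906 ring [ 0.6211 -0.0317]
```

```bash
python3 -m handwheel '[{"x":0.007,"y":-0.015,"z":-0.1,"twist":0,"gripper":0},{"x":0,"y":0,"z":-0.1,"twist":0,"gripper":0},{"x":0,"y":0,"z":-0.08,"twist":0,"gripper":0},{"x":0,"y":0,"z":-0.06,"twist":0,"gripper":0},{"x":0,"y":0,"z":0,"twist":0,"gripper":0}]'; python3 -m handwheel '[{"x":0,"y":0,"z":-0.04,"twist":0,"gripper":0},{"x":0,"y":0,"z":-0.04,"twist":0,"gripper":0},{"x":0,"y":0,"z":-0.03,"twist":0,"gripper":0},{"x":0,"y":0,"z":0,"twist":0,"gripper":0},{"x":0,"y":0,"z":0,"twist":0,"gripper":0}]'; python3 st.py
```

```text
t: 14.45
tool_pos: [0.547, -0.0838, 0.046]
orientation: [3.141, -0.0, -2.548]
ft_force: [-2.2, 0.4, -0.3]
width: 0.145
grasp_force: 60.4
t: 15.08
tool_pos: [0.5471, -0.0833, 0.0392]
orientation: [3.141, -0.0, -2.547]
ft_force: [-0.2, 3.7, -3.5]
width: 0.146
grasp_force: 59.9
t 15.38 p [ 0.5471 -0.0834  0.0393] yaw 34.05 F [ 0.18  3.12 -3.82] Tz 0.255 across -2.49 nut cw Nm by F -0.225 with Tz 0.03 r 0.0907 ring [ 0.6218 -0.0329]
```

```bash
python3 arc.py 34 4 8;python3 arc.py 4 -30 17
```

```text
"x":-0.052,"y":0.083 twist -0.375
"x":-0.047,"y":0.087 twist -0.375
"x":-0.041,"y":0.089 twist -0.375
"x":-0.035,"y":0.092 twist -0.375
"x":-0.029,"y":0.094 twist -0.375
"x":-0.023,"y":0.096 twist -0.375
"x":-0.016,"y":0.097 twist -0.375
"x":-0.010,"y":0.098 twist -0.375
"x":-0.003,"y":0.052 twist -0.200
"x":-0.001,"y":0.052 twist -0.200
"x":0.001,"y":0.052 twist -0.200
"x":0.003,"y":0.052 twist -0.200
"x":0.005,"y":0.052 twist -0.200
"x":0.006,"y":0.052 twist -0.200
"x":0.008,"y":0.052 twist -0.200
"x":0.010,"y":0.052 twist -0.200
"x":0.012,"y":0.051 twist -0.200
"x":0.014,"y":0.051 twist -0.200
"x":0.015,"y":0.050 twist -0.200
"x":0.017,"y":0.050 twist -0.200
"x":0.019,"y":0.049 twist -0.200
"x":0.021,"y":0.048 twist -0.200
"x":0.022,"y":0.048 twist -0.200
"x":0.024,"y":0.047 twist -0.200
"x":0.025,"y":0.046 twist -0.200
```

```bash
python3 -m handwheel '[{"x":-0.049,"y":0.085,"z":-0.03,"twist":-0.375,"gripper":0},{"x":-0.049,"y":0.085,"z":-0.01,"twist":-0.375,"gripper":0},{"x":0,"y":0,"z":0,"twist":0,"gripper":0},{"x":0,"y":0,"z":0,"twist":0,"gripper":0},{"x":0,"y":0,"z":0,"twist":0,"gripper":0}]'; python3 st.py
```

```text
t: 16.0
tool_pos: [0.5411, -0.0733, 0.037]
orientation: [3.141, -0.0, -2.678]
ft_force: [-2.5, 3.4, -0.6]
width: 0.144
grasp_force: 60.4
t 16.3 p [ 0.5411 -0.0734  0.0369] yaw 26.55 F [-2.36  4.55 -0.83] Tz 0.481 across -5.12 nut cw Nm by F -0.465 with Tz 0.016 r 0.0907 ring [ 0.6218 -0.0331]
```

```bash
python3 -m handwheel '[{"x":-0.015,"y":0.03,"z":0,"twist":0,"gripper":0},{"x":0,"y":0,"z":0,"twist":0,"gripper":0},{"x":0,"y":0,"z":0,"twist":0,"gripper":0},{"x":0,"y":0,"z":0,"twist":0,"gripper":0},{"x":0,"y":0,"z":0,"twist":0,"gripper":0}]'; python3 st.py
```

```text
t: 16.92
tool_pos: [0.5407, -0.0726, 0.0371]
orientation: [-3.14, 0.001, -2.679]
ft_force: [-0.6, 0.6, -2.7]
width: 0.147
grasp_force: 60.2
t 17.23 p [ 0.5407 -0.0725  0.0371] yaw 26.49 F [ 0.44 -0.6  -1.56] Tz 0.107 across 0.74 nut cw Nm by F 0.067 with Tz 0.174 r 0.0907 ring [ 0.6214 -0.0323]
```

```bash
python3 -m handwheel '[{"x":-0.041,"y":0.089,"z":0,"twist":-0.375,"gripper":0},{"x":-0.035,"y":0.092,"z":0,"twist":-0.375,"gripper":0},{"x":-0.029,"y":0.094,"z":0,"twist":-0.375,"gripper":0},{"x":0,"y":0,"z":0,"twist":0,"gripper":0},{"x":0,"y":0,"z":0,"twist":0,"gripper":0}]'; python3 st.py;  python3 -m handwheel '[{"x":-0.023,"y":0.096,"z":0,"twist":-0.375,"gripper":0},{"x":-0.016,"y":0.097,"z":0,"twist":-0.375,"gripper":0},{"x":0,"y":0,"z":0,"twist":0,"gripper":0},{"x":0,"y":0,"z":0,"twist":0,"gripper":0},{"x":0,"y":0,"z":0,"twist":0,"gripper":0}]'; python3 st.py
```

```text
t: 17.85
tool_pos: [0.5343, -0.0557, 0.0371]
orientation: [-3.141, 0.001, -2.875]
ft_force: [0.8, -1.6, -1.8]
width: 0.148
grasp_force: 60.1
t 18.15 p [ 0.5343 -0.0557  0.037 ] yaw 15.26 F [ 0.95 -1.64 -1.58] Tz -0.102 across 1.83 nut cw Nm by F 0.166 with Tz 0.064 r 0.0908 ring [ 0.6213 -0.032 ]
t: 18.77
tool_pos: [0.532, -0.0441, 0.037]
orientation: [-3.141, 0.001, -3.006]
ft_force: [1.0, -2.8, -1.5]
width: 0.146
grasp_force: 60.1
t 19.07 p [ 0.5319 -0.0441  0.037 ] yaw 7.77 F [ 1.75 -2.58 -2.2 ] Tz -0.225 across 2.79 nut cw Nm by F 0.253 with Tz 0.028 r 0.0908 ring [ 0.6213 -0.0319]
```

```bash
sed -i 's/range(6)/range(3)/' st.py
cat >> st.py <<'E'
import sys
sys.exit(int((d[0]*F[1]-d[1]*F[0]+T[2])>.4 or np.hypot(*F[:2])>6))
E
python3 -m handwheel '[{"x":-0.003,"y":0.088,"z":0,"twist":-0.375,"gripper":0},{"x":0,"y":0,"z":0,"twist":0,"gripper":0},{"x":0,"y":0,"z":0,"twist":0,"gripper":0},{"x":0,"y":0,"z":0,"twist":0,"gripper":0},{"x":0,"y":0,"z":0,"twist":0,"gripper":0}]'; python3 st.py && python3 -m handwheel '[{"x":-0.002,"y":0.026,"z":0,"twist":-0.1,"gripper":0},{"x":-0.001,"y":0.026,"z":0,"twist":-0.1,"gripper":0},{"x":0,"y":0,"z":0,"twist":0,"gripper":0},{"x":0,"y":0,"z":0,"twist":0,"gripper":0},{"x":0,"y":0,"z":0,"twist":0,"gripper":0}]' && python3 st.py && python3 -m handwheel '[{"x":-0.001,"y":0.026,"z":0,"twist":-0.1,"gripper":0},{"x":0,"y":0.026,"z":0,"twist":-0.1,"gripper":0},{"x":0,"y":0,"z":0,"twist":0,"gripper":0},{"x":0,"y":0,"z":0,"twist":0,"gripper":0},{"x":0,"y":0,"z":0,"twist":0,"gripper":0}]' && python3 st.py
```

```text
t: 19.7
tool_pos: [0.5314, -0.0384, 0.0369]
orientation: [3.141, -0.0, -3.071]
ft_force: [1.7, -2.6, -1.6]
width: 0.145
grasp_force: 60.2
t 19.85 p [ 0.5314 -0.0384  0.0369] yaw 4.04 F [ 1.96 -1.64 -1.75] Tz -0.132 across 1.78 nut cw Nm by F 0.161 with Tz 0.029 r 0.0908 ring [ 0.6214 -0.0321]
t: 20.48
tool_pos: [0.5313, -0.0354, 0.0369]
orientation: [3.141, -0.0, -3.106]
ft_force: [0.4, -1.4, -1.0]
width: 0.146
grasp_force: 60.2
t 20.62 p [ 0.5313 -0.0354  0.0369] yaw 2.03 F [ 1.06 -2.43 -1.54] Tz -0.133 across 2.47 nut cw Nm by F 0.224 with Tz 0.091 r 0.0908 ring [ 0.6214 -0.0322]
t: 21.25
tool_pos: [0.5313, -0.0322, 0.037]
orientation: [3.141, -0.0, -3.141]
ft_force: [0.5, -2.7, -1.6]
width: 0.146
grasp_force: 60.2
t 21.4 p [ 0.5312 -0.0322  0.0369] yaw 0.02 F [ 0.93 -2.96 -1.91] Tz -0.159 across 2.96 nut cw Nm by F 0.269 with Tz 0.11 r 0.0908 ring [ 0.6214 -0.0322]
```

```bash
python3 -m handwheel '[{"x":0.001,"y":0.026,"z":0,"twist":-0.1,"gripper":0},{"x":0.002,"y":0.026,"z":0,"twist":-0.1,"gripper":0},{"x":0,"y":0,"z":0,"twist":0,"gripper":0},{"x":0,"y":0,"z":0,"twist":0,"gripper":0},{"x":0,"y":0,"z":0,"twist":0,"gripper":0}]' >/dev/null; python3 st.py && python3 -m handwheel '[{"x":0.002,"y":0.026,"z":0,"twist":-0.1,"gripper":0},{"x":0.003,"y":0.026,"z":0,"twist":-0.1,"gripper":0},{"x":0,"y":0,"z":0,"twist":0,"gripper":0},{"x":0,"y":0,"z":0,"twist":0,"gripper":0},{"x":0,"y":0,"z":0,"twist":0,"gripper":0}]' >/dev/null&& python3 st.py && python3 -m handwheel '[{"x":0.003,"y":0.026,"z":0,"twist":-0.1,"gripper":0},{"x":0.003,"y":0.026,"z":0,"twist":-0.1,"gripper":0},{"x":0,"y":0,"z":0,"twist":0,"gripper":0},{"x":0,"y":0,"z":0,"twist":0,"gripper":0},{"x":0,"y":0,"z":0,"twist":0,"gripper":0}]' >/dev/null && python3 st.py && python3 -m handwheel '[{"x":0.004,"y":0.026,"z":0,"twist":-0.1,"gripper":0},{"x":0.004,"y":0.026,"z":0,"twist":-0.1,"gripper":0},{"x":0,"y":0,"z":0,"twist":0,"gripper":0},{"x":0,"y":0,"z":0,"twist":0,"gripper":0},{"x":0,"y":0,"z":0,"twist":0,"gripper":0}]' >/dev/null && python3 st.py && python3 -m handwheel '[{"x":0.004,"y":0.026,"z":0,"twist":-0.1,"gripper":0},{"x":0.005,"y":0.026,"z":0,"twist":-0.1,"gripper":0},{"x":0,"y":0,"z":0,"twist":0,"gripper":0},{"x":0,"y":0,"z":0,"twist":0,"gripper":0},{"x":0,"y":0,"z":0,"twist":0,"gripper":0}]' >/dev/null && python3 st.py
```

```text
t 22.18 p [ 0.5313 -0.0291  0.0369] yaw -1.97 F [ 0.66 -3.01 -1.36] Tz -0.181 across 2.99 nut cw Nm by F 0.271 with Tz 0.09 r 0.0908 ring [ 0.6215 -0.0322]
t 22.95 p [ 0.5315 -0.0259  0.0369] yaw -3.97 F [-0.47 -2.93 -1.03] Tz -0.192 across 2.96 nut cw Nm by F 0.268 with Tz 0.076 r 0.0907 ring [ 0.6215 -0.0322]
t 23.73 p [ 0.5318 -0.0228  0.0369] yaw -5.97 F [-2.2 -3.3 -0.9] Tz -0.177 across 3.51 nut cw Nm by F 0.319 with Tz 0.142 r 0.0907 ring [ 0.6215 -0.0322]
t 24.5 p [ 0.5322 -0.0197  0.0368] yaw -7.97 F [-3.74 -2.97 -1.02] Tz -0.249 across 3.46 nut cw Nm by F 0.314 with Tz 0.065 r 0.0906 ring [ 0.6216 -0.0322]
t 25.27 p [ 0.5328 -0.0166  0.0368] yaw -10.0 F [-3.72 -2.49 -0.34] Tz -0.226 across 3.09 nut cw Nm by F 0.28 with Tz 0.054 r 0.0906 ring [ 0.6216 -0.0322]
```

```bash
python3 -m handwheel '[{"x":-0.004,"y":0.020,"z":0,"twist":-0.1,"gripper":0},{"x":0,"y":0.026,"z":0,"twist":-0.1,"gripper":0},{"x":0,"y":0,"z":0,"twist":0,"gripper":0},{"x":0,"y":0,"z":0,"twist":0,"gripper":0},{"x":0,"y":0,"z":0,"twist":0,"gripper":0}]' >/dev/null; python3 st.py && python3 -m handwheel '[{"x":0.006,"y":0.026,"z":0,"twist":-0.1,"gripper":0},{"x":0.007,"y":0.025,"z":0,"twist":-0.1,"gripper":0},{"x":0,"y":0,"z":0,"twist":0,"gripper":0},{"x":0,"y":0,"z":0,"twist":0,"gripper":0},{"x":0,"y":0,"z":0,"twist":0,"gripper":0}]' >/dev/null&& python3 st.py && python3 -m handwheel '[{"x":0.007,"y":0.025,"z":0,"twist":-0.1,"gripper":0},{"x":0.008,"y":0.025,"z":0,"twist":-0.1,"gripper":0},{"x":0,"y":0,"z":0,"twist":0,"gripper":0},{"x":0,"y":0,"z":0,"twist":0,"gripper":0},{"x":0,"y":0,"z":0,"twist":0,"gripper":0}]' >/dev/null && python3 st.py && python3 -m handwheel '[{"x":0.008,"y":0.025,"z":0,"twist":-0.1,"gripper":0},{"x":0.009,"y":0.025,"z":0,"twist":-0.1,"gripper":0},{"x":0,"y":0,"z":0,"twist":0,"gripper":0},{"x":0,"y":0,"z":0,"twist":0,"gripper":0},{"x":0,"y":0,"z":0,"twist":0,"gripper":0}]' >/dev/null && python3 st.py && python3 -m handwheel '[{"x":0.009,"y":0.025,"z":0,"twist":-0.1,"gripper":0},{"x":0.009,"y":0.024,"z":0,"twist":-0.1,"gripper":0},{"x":0,"y":0,"z":0,"twist":0,"gripper":0},{"x":0,"y":0,"z":0,"twist":0,"gripper":0},{"x":0,"y":0,"z":0,"twist":0,"gripper":0}]' >/dev/null && python3 st.py
```

```text
t 26.05 p [ 0.5333 -0.0137  0.037 ] yaw -11.96 F [-1.21 -2.07 -2.57] Tz -0.138 across 2.27 nut cw Nm by F 0.206 with Tz 0.068 r 0.0906 ring [ 0.6216 -0.0324]
t 26.82 p [ 0.534  -0.0107  0.0371] yaw -13.96 F [ 0.53 -1.89 -2.9 ] Tz -0.122 across 1.71 nut cw Nm by F 0.155 with Tz 0.033 r 0.0906 ring [ 0.6215 -0.0325]
t 27.6 p [ 0.5348 -0.0078  0.037 ] yaw -15.97 F [ 1.02 -2.24 -2.4 ] Tz -0.085 across 1.87 nut cw Nm by F 0.17 with Tz 0.086 r 0.0906 ring [ 0.6215 -0.0326]
t 28.38 p [ 0.5355 -0.0053  0.0369] yaw -17.97 F [ 0.1  -4.82 -2.11] Tz 0.138 across 4.55 nut cw Nm by F 0.414 with Tz 0.552 r 0.0906 ring [ 0.6213 -0.0332]
```

The net torque jumped to 0.55 N·m at yaw −18°, well short of the cheek limit at −33°, so this is the nut's stop. I'll nip it up in small steps.

```bash
python3 -m handwheel '[{"x":0.004,"y":0.012,"z":0,"twist":-0.05,"gripper":0},{"x":0,"y":0,"z":0,"twist":0,"gripper":0},{"x":0,"y":0,"z":0,"twist":0,"gripper":0},{"x":0,"y":0,"z":0,"twist":0,"gripper":0},{"x":0,"y":0,"z":0,"twist":0,"gripper":0}]'; python3 st.py
```

```text
t: 29.0
tool_pos: [0.5357, -0.0048, 0.0369]
orientation: [-3.141, 0.0, 2.819]
ft_force: [0.0, -5.6, -1.9]
width: 0.142
grasp_force: 60.2
t 29.15 p [ 0.5357 -0.0048  0.0369] yaw -18.46 F [-0.01 -5.3  -2.36] Tz 0.244 across 5.03 nut cw Nm by F 0.457 with Tz 0.701 r 0.0906 ring [ 0.6212 -0.0333]
```

```bash
python3 -m handwheel '[{"x":0.005,"y":0.015,"z":0,"twist":-0.06,"gripper":0},{"x":0,"y":0,"z":0,"twist":0,"gripper":0},{"x":0,"y":0,"z":0,"twist":0,"gripper":0},{"x":0,"y":0,"z":0,"twist":0,"gripper":0},{"x":0,"y":0,"z":0,"twist":0,"gripper":0}]'; python3 st.py
```

```text
t: 29.78
tool_pos: [0.5359, -0.0041, 0.0369]
orientation: [-3.14, 0.0, 2.809]
ft_force: [0.3, -6.5, -2.2]
width: 0.144
grasp_force: 60.2
t 29.93 p [ 0.5359 -0.0041  0.0369] yaw -19.04 F [ 0.37 -5.81 -2.51] Tz 0.323 across 5.38 nut cw Nm by F 0.49 with Tz 0.813 r 0.0906 ring [ 0.6212 -0.0335]
```

```bash
python3 -m handwheel '[{"x":0.006,"y":0.019,"z":0,"twist":-0.02,"gripper":0},{"x":0,"y":0,"z":0,"twist":0,"gripper":0},{"x":0,"y":0,"z":0,"twist":0,"gripper":0},{"x":0,"y":0,"z":0,"twist":0,"gripper":0},{"x":0,"y":0,"z":0,"twist":0,"gripper":0}]'; python3 st.py
```

```text
t: 30.55
tool_pos: [0.5361, -0.0037, 0.0369]
orientation: [-3.14, 0.0, 2.805]
ft_force: [-0.1, -6.7, -1.7]
width: 0.147
grasp_force: 60.2
t 30.7 p [ 0.5361 -0.0036  0.0369] yaw -19.27 F [-0.43 -6.83 -1.99] Tz 0.343 across 6.59 nut cw Nm by F 0.599 with Tz 0.942 r 0.0906 ring [ 0.6212 -0.0334]
```

```bash
python3 -m handwheel '[{"x":0.007,"y":0.02,"z":0,"twist":0.04,"gripper":0},{"x":0.004,"y":0.01,"z":0,"twist":0.04,"gripper":0},{"x":0,"y":0,"z":0,"twist":0,"gripper":0},{"x":0,"y":0,"z":0,"twist":0,"gripper":0},{"x":0,"y":0,"z":0,"twist":0,"gripper":0}]'; python3 st.py
```

```text
t: 31.32
tool_pos: [0.536, -0.0037, 0.0368]
orientation: [-3.138, -0.0, 2.816]
ft_force: [-1.2, -10.6, -1.4]
width: 0.146
grasp_force: 60.2
t 31.48 p [ 0.536  -0.0037  0.0368] yaw -18.64 F [-1.21 -9.63 -1.51] Tz -0.078 across 9.51 nut cw Nm by F 0.863 with Tz 0.785 r 0.0906 ring [ 0.6215 -0.0325]
```

```bash
python3 -m handwheel '[{"x":0.006,"y":0.017,"z":0,"twist":-0.03,"gripper":0},{"x":0,"y":0,"z":0,"twist":0,"gripper":0},{"x":0,"y":0,"z":0,"twist":0,"gripper":0},{"x":0,"y":0,"z":0,"twist":0,"gripper":0},{"x":0,"y":0,"z":0,"twist":0,"gripper":0}]'; python3 st.py
```

```text
t: 32.1
tool_pos: [0.5362, -0.0034, 0.0368]
orientation: [-3.137, -0.0, 2.811]
ft_force: [-0.8, -11.1, -0.9]
width: 0.149
grasp_force: 60.3
t 32.25 p [ 0.5361 -0.0034  0.0368] yaw -18.94 F [ -1.97 -11.08  -1.34] Tz -0.009 across 11.12 nut cw Nm by F 1.008 with Tz 0.999 r 0.0906 ring [ 0.6215 -0.0326]
```

```bash
python3 -m handwheel '[{"x":-0.014,"y":-0.045,"z":0,"twist":0.03,"gripper":0},{"x":-0.012,"y":-0.04,"z":0,"twist":0.03,"gripper":0},{"x":0,"y":0,"z":0,"twist":0,"gripper":0},{"x":0,"y":0,"z":0,"twist":0,"gripper":0},{"x":0,"y":0,"z":0,"twist":0,"gripper":0}]'; python3 st.py
```

```text
t: 32.88
tool_pos: [0.5358, -0.0046, 0.0369]
orientation: [-3.141, -0.0, 2.824]
ft_force: [-0.1, -4.6, -1.8]
width: 0.142
grasp_force: 60.2
t 33.02 p [ 0.5358 -0.0046  0.0369] yaw -18.19 F [-0.71 -5.11 -1.69] Tz -0.061 across 5.07 nut cw Nm by F 0.46 with Tz 0.399 r 0.0906 ring [ 0.6214 -0.0328]
```

```bash
python3 -m handwheel '[{"x":-0.014,"y":-0.035,"z":0,"twist":0.04,"gripper":0},{"x":-0.008,"y":-0.025,"z":0,"twist":0.03,"gripper":0},{"x":0,"y":0,"z":0,"twist":0,"gripper":0},{"x":0,"y":0,"z":0,"twist":0,"gripper":0},{"x":0,"y":0,"z":0,"twist":0,"gripper":0}]'; python3 st.py
```

```text
t: 33.65
tool_pos: [0.5351, -0.0066, 0.037]
orientation: [3.14, 0.0, 2.838]
ft_force: [2.9, 2.4, -2.2]
width: 0.145
grasp_force: 60.1
t 33.8 p [ 0.5351 -0.0067  0.037 ] yaw -17.39 F [ 3.02  2.94 -2.8 ] Tz 0.357 across -3.71 nut cw Nm by F -0.333 with Tz 0.024 r 0.0906 ring [ 0.6212 -0.0337]
```

```bash
python3 -m handwheel '[{"x":0.005,"y":0.012,"z":0.1,"twist":0,"gripper":0},{"x":0,"y":0,"z":0.2,"twist":0,"gripper":0},{"x":0,"y":0,"z":0.4,"twist":0,"gripper":0},{"x":0,"y":0,"z":0.4,"twist":0,"gripper":0},{"x":0,"y":0,"z":0,"twist":0,"gripper":0}]'; python3 look.py l4
```

```text
t: 34.42
tool_pos: [0.5348, -0.0083, 0.1039]
orientation: [3.141, 0.001, 2.835]
ft_force: [-0.3, -0.9, -3.1]
width: 0.146
grasp_force: 60.0
{'tool_pos': array([ 0.5334, -0.0076,  0.102 ]), 'orientation': array([-3.1408e+00, -2.4000e-03,  2.8357e+00]), 'ft_force': array([-0.6439,  0.4451, -3.443 ]), 'ft_torque': array([ 0.0275, -0.038 ,  0.0335]), 'width': np.float64(0.1447)}
```

View pics/l4.png

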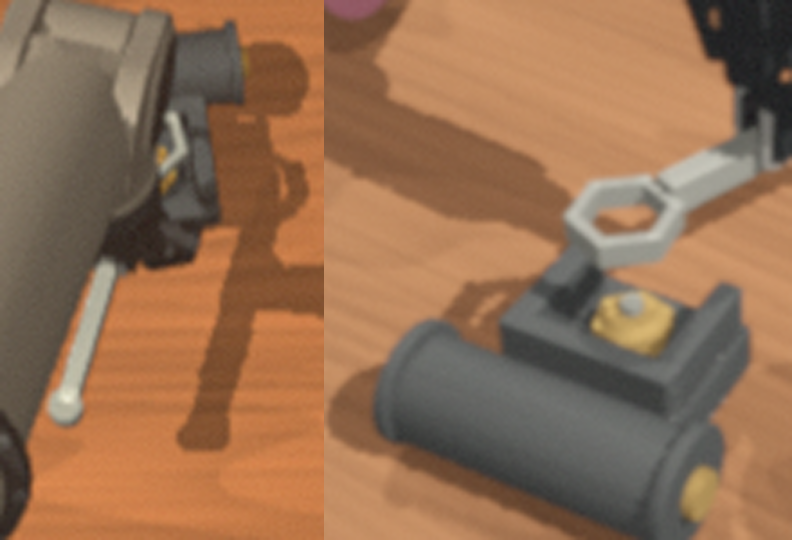

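The spanner is off and level, with the ring clear at about (271,276), and the nut has turned. Now I'll put it back where it lay.

```bash
python3 -m handwheel '[{"x":-0.25,"y":-0.7,"z":0,"twist":0,"gripper":0},{"x":-0.25,"y":-0.7,"z":0,"twist":0,"gripper":0},{"x":-0.25,"y":-0.7,"z":0,"twist":0,"gripper":0},{"x":-0.25,"y":-0.7,"z":0,"twist":0,"gripper":0},{"x":-0.25,"y":-0.7,"z":0,"twist":0,"gripper":0}]'; python3 -m handwheel '[{"x":-0.19,"y":-0.56,"z":-0.3,"twist":0,"gripper":0},{"x":0,"y":0,"z":-0.5,"twist":0,"gripper":0},{"x":0,"y":0,"z":-0.5,"twist":0,"gripper":0},{"x":0,"y":0,"z":-0.15,"twist":0,"gripper":0},{"x":0,"y":0,"z":0,"twist":0,"gripper":0}]'; python3 st.py
```

```text
t: 35.15
tool_pos: [0.4578, -0.218, 0.1015]
orientation: [-3.142, -0.003, 2.836]
ft_force: [0.6, -0.2, -2.8]
width: 0.145
grasp_force: 59.8
t: 35.78
tool_pos: [0.4476, -0.2506, 0.0152]
orientation: [3.142, -0.002, 2.836]
ft_force: [-0.3, 0.2, -3.0]
width: 0.146
grasp_force: 59.8
t 35.92 p [ 0.4489 -0.2511  0.0165] yaw -17.46 F [ 0.   -0.37 -2.92] Tz 0.005 across 0.35 nut cw Nm by F 0.064 with Tz 0.069 r 0.279 ring [ 0.535  -0.2782]
```

```bash
python3 -m handwheel '[{"x":0,"y":0,"z":-0.1,"twist":0,"gripper":0},{"x":0,"y":0,"z":-0.07,"twist":0,"gripper":0},{"x":0,"y":0,"z":0,"twist":0,"gripper":0},{"x":0,"y":0,"z":0,"twist":0,"gripper":0},{"x":0,"y":0,"z":0,"twist":0,"gripper":0}]'; python3 st.py
```

```text
t: 36.55
tool_pos: [0.4488, -0.2508, 0.006]
orientation: [3.141, 0.001, 2.837]
ft_force: [-0.8, 0.8, 0.1]
width: 0.146
grasp_force: 60.3
t 36.7 p [ 0.4488 -0.2508  0.0059] yaw -17.46 F [-0.61  0.92  0.67] Tz 0.055 across -0.69 nut cw Nm by F -0.292 with Tz -0.238 r 0.2788 ring [ 0.5348 -0.2779]
```

Bench contact (the weight has come off the wrist). I'll release and retreat upward.

```bash
python3 -m handwheel '[{"x":0,"y":0,"z":0,"twist":0,"gripper":0.4},{"x":0,"y":0,"z":0,"twist":0,"gripper":0.6},{"x":0,"y":0,"z":0,"twist":0,"gripper":0.6},{"x":0,"y":0,"z":0,"twist":0,"gripper":0.6},{"x":0,"y":0,"z":0,"twist":0,"gripper":0.6}]'; python3 -m handwheel '[{"x":0,"y":0,"z":0.2,"twist":0,"gripper":0.6},{"x":0,"y":0,"z":0.5,"twist":0,"gripper":0.6},{"x":0,"y":0,"z":0.8,"twist":0,"gripper":0.6},{"x":0,"y":0,"z":0.8,"twist":0,"gripper":0.6},{"x":0,"y":0,"z":0.6,"twist":0,"gripper":0.6}]'; python3 -m handwheel '[{"x":0,"y":-0.7,"z":0,"twist":0,"gripper":0.6},{"x":0,"y":-0.7,"z":0,"twist":0,"gripper":0.6},{"x":0,"y":-0.7,"z":0,"twist":0,"gripper":0.6},{"x":0,"y":0,"z":0,"twist":0,"gripper":0.6},{"x":0,"y":0,"z":0,"twist":0,"gripper":0.6}]'
python3 - <<'E'
from h import *
f=grab("scene"); cv2.imwrite("pics/end.png",f["frame"][...,::-1])
print(ctrl.sense()["qd"].round(3))
E
```

```text
t: 37.33
tool_pos: [0.4485, -0.2508, 0.0057]
orientation: [3.142, -0.0, 2.837]
ft_force: [-0.2, -0.8, 1.1]
width: 0.599
grasp_force: 0.0
t: 37.95
tool_pos: [0.4488, -0.2514, 0.1825]
orientation: [3.141, 0.003, 2.836]
ft_force: [1.1, 1.1, -0.5]
width: 0.599
grasp_force: 0.0
t: 38.58
tool_pos: [0.4484, -0.3763, 0.18]
orientation: [3.141, -0.0, 2.836]
ft_force: [0.3, 1.0, -0.8]
width: 0.601
grasp_force: 0.0
[-0.01  -0.003 -0.007  0.003  0.    -0.004  0.002]
```

View pics/end.png

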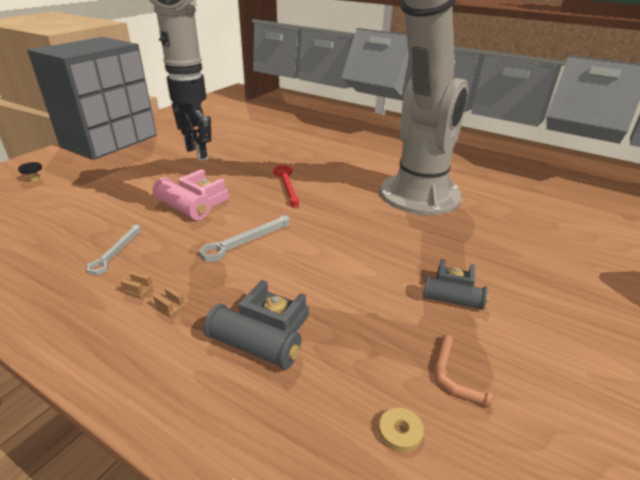

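The spanner lies flat on the bench at about (245,240), everything else is where it was, and the arm is clear.

```bash
python3 -c "
from workcell import ctrl
print(ctrl.finish_job())"
```

```text
the job is handed in; nothing more can be done
None
```

The job is handed in: the gland nut was turned clockwise in two strokes to its stop (about 80° by estimate), nipped up at about 1.0 N·m, and the spanner is back flat on the bench, with nothing else seen to have moved.

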